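Pack the paint caddy, leave the open containers

TASK

Pack the paint caddy: stand the capped spray can, the lidded jar, the small paint bottle and the flat glue bottle upright in its foam holders, each fully down in the pocket cut to its size and shape, lowered gently and not dropped. The spray can without a cap and the jar without a lid do not belong: leave them standing where they are.

Things in the scene. Friction and masses are not known exactly. Their poses are not given: they have to be found in the camera images.
- spray_can_mid (a point): the small spray can with its cap on: grey metal cylinder 45 mm diameter, 88 mm tall, with a plain white cap (42 mm diameter, 36 mm tall) on it; 124 mm tall in all, standing, about 130 g. This point: on its axis, 62 mm above its underside; z up. Fits the medium round pocket. Too tall for most grippers to take half-way up: hold it around the cap or the top of the metal.
- lidded_jar_mid (a point): the plastic jar with its lid on: white cylinder 60 mm diameter with a black screw lid of the same diameter; 84 mm tall in all, standing, about 180 g. This point: on its axis, 42 mm above its underside; z up. Fits the large round pocket.
- paint_bottle_mid (a point): the small round paint bottle: white cylinder 32 mm diameter and 58 mm tall, short shoulder, black cap 22 mm diameter; 84 mm tall in all, standing, about 70 g. This point: on its axis, 42 mm above its underside; z up. Fits the small round pocket.
- glue_bottle_mid (a point): the flat white glue bottle: rectangular body 54 mm (its x) by 30 mm (its y), 70 mm tall, with a grey collar (24 mm diameter) and pointed nozzle on top; 100 mm tall in all, standing at any yaw, about 120 g. This point: on its axis, 50 mm above its underside; x along the 54 mm side, y along the 30 mm side, z up. Fits the oblong pocket, long side along the pocket's long side.
- pocket_large: foam holder of the caddy, 84 x 84 x 26 mm, with one straight round pocket at its centre, 72 mm diameter and 20 mm deep (floor 6 mm above the origin, mouth 26 mm above, edge bevelled 3 mm), for the jar. Origin: centre of its underside, 6 mm above the table; x, y along its sides, z up.
- pocket_medium: foam holder, sizes and origin as pocket_large, but its round pocket is 57 mm in diameter, for the spray can. The four holders are fixed two by two, centres 87 mm apart and all at the same yaw, in a plywood tray 188 mm square, rim 30 mm above the table; which holder has which corner varies.
- pocket_small: foam holder, sizes and origin as pocket_large, but its round pocket is 44 mm in diameter, for the paint bottle. The tray around the four holders is fixed to the table and has a low wire handle sticking out 20 mm at its -x and its +x side, lower than the rim.
- pocket_oblong: foam holder, sizes and origin as pocket_large, but its pocket is an oblong, 66 mm along the holder's x by 42 mm along its y, for the glue bottle.
- open_can_mid (a point): look-alike that stays: a spray can of the same 45 mm diameter without cap, its bare metal dome and small spray button showing; 108 mm tall, standing. This point: on its axis, 54 mm above its underside.
- open_jar_mid (a point): look-alike that stays: an empty white jar of the same 60 mm diameter without lid, open at the top; 76 mm tall, standing. This point: on its axis, 38 mm above its underside.

How it is judged:
By the outcome, as a careful person would: the job done as asked, in the order asked, and still so for the second after the job is handed in, with the robot touching nothing.
It also fails if it takes over 106 s, if anything falls off the work surface, if the arm or the gripper's body presses on something with over 40 N, if the wrist force passes 120 N, or if a joint passes its speed limit or range.

ROBOT

A 6-joint arm with a two-finger parallel gripper is mounted at the origin on the work surface. World frame = base frame: x ahead of the robot, y to its left, z up, the work surface at z = 0. Lengths are in m, angles in rad, forces in N, time in s.
With the tool pointing down it reaches from about 0.35 to 0.775 m from the base axis. Payload 5.5 kg.
Tool frame: the origin (TCP) lies midway between the tips of the shut fingers; the grasp point (between the pads) lies grip_point_offset behind it (grip_point_offset is the distance from the TCP to the grasp point, in m); z points along the fingers, y is the direction in which the jaws open and shut (so a half turn about z gives the same grasp; the last joint's range is limited). The gripper opens to 85 mm and grips with 20 to 120 N. Pads are 22 mm wide; open, the fingers measure 114 mm over their backs; the gripper's body (76 mm by 85 mm) begins 54 mm behind the grasp point. The pads swing forward as they close: fully open they stand 13 mm farther back than shut.
Start: joints at [1.143, 0.313, 0.046, 1.304, 0, 1.431], TCP at [0.163, 0.551, 0.231] pointing down, gripper open.
Joint ranges: [-2.76, 2.76], [-0.86, 1.69], [-1.03, 1.26], [-2.2, 2.34], [-1.47, 1.5], [-3.14, 3.14]. Speed limits (rad/s): [2.57, 2.57, 3.14, 3.14, 3.14, 3.14].

INTERFACE

Orientations are given as a unit quaternion [w, x, y, z].
In Python, from workcell import * gives the robot as it stands.
- The arm moves only by the tool send_rows, never from a script. Its argument "series" is one flat list of numbers, 7 for each row, row after row: the shift along the tool's x, y, z in cm, then the turn, a rotation vector about the tool's x, y, z in degrees, then the opening, from 0 (shut) to 1 (fully open). A call has 1 to 10 rows; each row is the pose to reach, as a shift and turn from the pose commanded when the call began, along the tool's axes at that moment; what a row does not reach only later rows make up. A row lasts 1/12 s, in which the tool goes at most 41.7 mm and 7.16 degrees, less where a joint would pass 70% of its speed; a pose out of reach is approached as far as the arm can. A call with a gripper value outside its range is refused whole. The fingers move at their own pace and stop on an object; "newtons" is the grip in N (left out, the last holds). Time passes only in rows, so rows that repeat a pose let the fingers close. It gives the time, the measured TCP pose, the force and the opening at its end, in the units of the state.
- get_state(): the state, without advancing time (a new reading comes with each control period).
- read_camera(name): name is "scene" or "side" or "wrist"; returns the picture (420x560x3 uint8, blue, green, red); there is no depth.
- camera_info(name): a dict with "K" (3x3 intrinsics, pixels), "D" ([k1, k2, p1, p2, k3] as OpenCV has them; the pictures are not rectified), "xyz" and "attitude" of the camera in the world. Camera axes: x right, y down, z forward; pixel columns grow to the right and rows downward; lengths in m; the calibration is good to about 2 mm. A picture is of the moment at which its call begins: read the wrist's pose just before it. camera_info takes no time and is no camera call; for the wrist camera it gives the pose at the moment of the call.
- hand_in(): hands the job in, once; it reports no verdict.
Trained networks look in the newest picture that a camera, given by its name, has taken for a name from the list of things; names that differ only in an ending like _2 or _b are one class to them, and where a whole thing is asked for, a point or a joint stands for the part that bears it (a point fixed in the world has none). Each returns a list of dicts, best first, with "p" (0 to 1); they miss things now and then, are a little off and sometimes report something else, mostly with a low value. They report only what shows in the picture. A call takes as long as a camera call.
- silhouettes(camera, label): "pixels" (420x560 bool, what is visible of it) and "box" ([left, top, width, height] in pixels, round what is visible of it).
The state is a dict: "clock": time; "joint_pos": joint angles; "qvel": joint speeds; "tau": joint torques, N m; "tcp_pos": TCP position; "orientation": TCP orientation; "wrist_force": force on the tool from outside, world axes, zero at the start; "ft_torque": the same for the moment, N m; "finger_gap": finger opening in m.
Only numpy, scipy, OpenCV 4.12 (cv2) and the standard library are available. Lean on these libraries where they do the work, as an engineer would, in place of code of your own. Each camera call takes 0.05 s, during which the arm holds its last target. There are 200 camera calls.

## Working session

There is one attempt and no reset: what is moved stays moved. The work goes in short steps, Python scripts to look and compute and a tool call to move; the robot and the scene stay as the last step left them, time stands still between calls to the robot, and variables do not carry over. Pictures are saved under pics/ and viewed, about 12 in all and at most 16, crops included, and the job is handed in when it is done.

Besides the shell and the picture viewer there is one more tool, called after "Emit:" as name(argument=value, ...) on one line, values as JSON. send_rows: Moves the arm, as the interface text tells. Its arguments: {"type":"object","properties":{"series":{"type":"array"},"newtons":{"type":"number"}},"required":["series"]}

```bash
mkdir -p pics; ls; python3 - <<'E'
from workcell import *
import cv2,numpy as np
print(get_state())
a=read_camera("scene");b=read_camera("side")
cv2.imwrite("pics/scene.png",a);cv2.imwrite("pics/side.png",b);cv2.imwrite("pics/wrist.png",read_camera("wrist"))
for c in("scene","side","wrist"):print(c,camera_info(c))
for c in("scene","side"):
  for n in["spray_can_mid","lidded_jar_mid","paint_bottle_mid","glue_bottle_mid","pocket_large","pocket_medium","pocket_small","pocket_oblong","open_can_mid","open_jar_mid"]:
    print(c,n,[(round(float(d["p"]),2),d["box"]) for d in silhouettes(c,n)[:3]])
E
```

```text
pics
{'clock': 0.0, 'joint_pos': array([1.14339333e+00, 3.14002683e-01, 4.49927918e-02, 1.30361903e+00,
       1.06109271e-05, 1.43119230e+00]), 'qvel': array([ 3.96285711e-04, -2.47019538e-04, -3.68925551e-05,  1.42930207e-03,
        1.32198552e-03, -1.43461533e-03]), 'tau': array([-9.67069104e-05, -4.80627465e+01,  2.98532581e+01,  1.93315884e-02,
        5.88906801e-06,  1.00989152e-05]), 'tcp_pos': array([0.16300339, 0.55087769, 0.23041324]), 'orientation': array([-2.61401760e-04,  1.43403319e-01,  9.89663907e-01, -8.78237507e-04]), 'wrist_force': array([-0.30123465,  0.1451406 , -0.71539185]), 'ft_torque': array([ 0.00493926, -0.02904391,  0.03165295]), 'finger_gap': 0.08563985609370792}
scene {'K': array([[474.97634213,   0.        , 274.5927168 ],
       [  0.        , 474.97634213, 217.0274275 ],
       [  0.        ,   0.        ,   1.        ]]), 'D': array([-0.09412766,  0.        ,  0.        ,  0.        ,  0.        ]), 'xyz': array([ 1.41103966, -0.20898868,  0.63272499]), 'attitude': array([-0.36904212,  0.67575359,  0.55939635, -0.30698651])}
side {'K': array([[384.
[... 1355 characters left out ...]
 27.0, 64.2])]
side lidded_jar_mid [(0.79, [251.7, 342.7, 43.7, 69.4]), (0.53, [218.8, 228.0, 25.6, 48.3]), (0.26, [239.7, 280.1, 36.9, 59.3])]
side paint_bottle_mid [(0.93, [311.5, 267.8, 17.1, 45.9])]
side glue_bottle_mid [(0.96, [367.5, 246.7, 31.5, 52.5])]
side pocket_large [(0.79, [206.0, 168.4, 39.2, 21.8]), (0.26, [250.0, 345.0, 46.8, 69.7])]
side pocket_medium [(0.94, [206.4, 150.3, 34.1, 19.3])]
side pocket_small [(0.75, [240.3, 163.9, 35.5, 23.0]), (0.43, [309.1, 269.5, 21.3, 40.7])]
side pocket_oblong [(0.77, [240.7, 147.1, 32.3, 20.0])]
side open_can_mid [(0.62, [219.2, 225.5, 23.0, 46.6])]
side open_jar_mid [(0.89, [238.1, 279.7, 37.3, 58.7]), (0.28, [217.5, 227.0, 28.4, 47.4])]
```

View pics/scene.png

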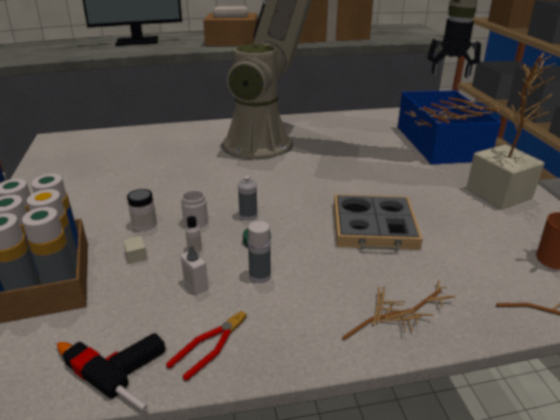

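View pics/side.png

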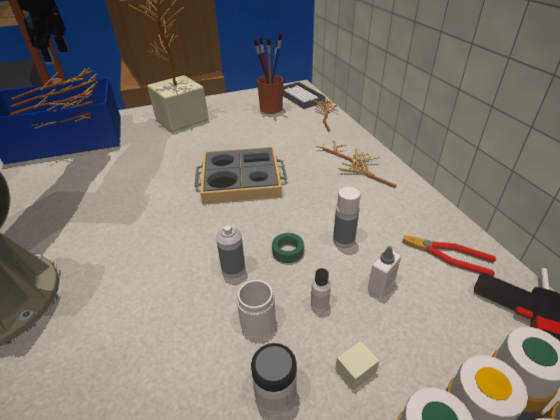

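```bash
cat > h.py <<'E'
from workcell import *
import cv2,numpy as np
from scipy.spatial.transform import Rotation as R
from scipy.optimize import least_squares
rot=lambda q:R.from_quat(np.roll(q,-1))
PROF={"spray_can_mid":[(22.5,0),(22.5,88),(21,88),(21,124)],"lidded_jar_mid":[(30,0),(30,84)],
"paint_bottle_mid":[(16,0),(16,58),(11,64),(11,84)],"open_can_mid":[(22.5,0),(22.5,88),(8,108)],"open_jar_mid":[(30,0),(30,76)],
"glue_bottle_mid":[(0,0),(0,70),(12,72),(12,80),(2,100)]}
def proj(P,ci):
    Rm=rot(ci["attitude"]).as_matrix().T
    return cv2.projectPoints(np.float64(P),cv2.Rodrigues(Rm)[0],-Rm@ci["xyz"],ci["K"],ci["D"])[0][:,0]
def model(n,x,y,yaw=0,z0=0):
    t=np.linspace(0,2*np.pi,40);P=[]
    for r,z in PROF[n]: P+= [(r*np.cos(a),r*np.sin(a),z) for a in t]
    if n[:4]=="glue": P+=[(sx*27,sy*15,z) for sx in(1,-1) for sy in(1,-1) for z in(0,70)]
    P=np.array(P)/1000
    return R.from_euler("z",yaw).apply(P)+[x,y,z0]
def box(p): return np.r_[p.min(0),p.max(0)]
def bb(b): return np.array([b[0],b[1],b[0]+b[2],b[1]+b[3]])
def fit(n,obs,x0,yaw=None,z0=0):   # obs: [(camera_info,box)]
    f=lambda v:np.concatenate([box(proj(model(n,v[0],v[1],v[2] if yaw is not None else 0,z0),c))-bb(b) for c,b in obs])
    return least_squares(f,list(x0)+([yaw] if yaw is not None else []),loss="soft_l1",x_scale=[.1,.1]+([1] if yaw is not None else []))
def hullmask(n,x,y,yaw,c,z0=0):
    m=np.zeros((420,560),np.uint8);cv2.fillConvexPoly(m,cv2.convexHull(np.float32(proj(model(n,x,y,yaw,z0),c))).astype(np.int32),1);return m>0
def go(x,y,z,yaw=None,s=None):
    """shift (cm) and tool-z turn (deg) to bring GRASP/TCP point to world xyz with tool y axis at yaw (mod pi)"""
    s=s or get_state();T=rot(s["orientation"])
    d=T.inv().apply(np.array([x,y,z])-s["tcp_pos"])*100
    turn=0
    if yaw is not None:
        ty=T.apply([0,1,0]);cur=np.arctan2(ty[1],ty[0]);dl=(yaw-cur+np.pi/2)%np.pi-np.pi/2;turn=-np.degrees(dl)
    print("shift",d.round(2),"turn",round(turn,1),"j6",s["joint_pos"][5].round(2),"tcp",s["tcp_pos"].round(4))
E
python3 - <<'E'
import json
from h import *
try: print("gpo",grip_point_offset)
except Exception as e: print(e)
import workcell; print([k for k in dir(workcell) if k[0]!="_"])
S={}
cs={c:camera_info(c) for c in("scene","side")}
for c in cs: read_camera(c)
for n in PROF:
    obs=[]
    for c in cs:
        L=silhouettes(c,n)
        if L and not(n[:5]=="paint" and c=="scene"): obs.append((cs[c],L[0]["box"]))
    r=[fit(n,obs,(.6,0),w) for w in ((None,) if n[:4]!="glue" else (0,.5,1,1.5,2,2.5))]
    for q in r: print(n,q.x.round(4),round(q.cost,2),q.fun.round(1) if len(r)==1 else"")
# tray
obs={}
for c in cs:
    for k in("large","medium","small","oblong"):
        L=silhouettes(c,"pocket_"+k)
        if L: obs[c,k]=L[0]["box"]
sq=np.array([(a,b,0) for a in(-.042,.042) for b in(-.042,.042)])
import itertools
best=[]
for perm in itertools.permutations(("large","medium","small","oblong")):
    off=dict(zip(perm,[(-.0435,-.0435),(.0435,-.0435),(-.0435,.0435),(.0435,.0435)]))
    f=lambda v:np.concatenate([box(proj(R.from_euler("z",v[2]).apply(sq+[*off[k],.032])+[v[0],v[1],0],cs[c]))-bb(b) for (c,k),b in obs.items()])
    r=least_squares(f,[.6,.3,0],loss="soft_l1"); best.append((r.cost,perm,r.x.round(4),r.fun.round(1)))
best.sort(key=lambda t:t[0]); print(best[0]);print(best[1][:3])
E
```

```text
gpo 0.0187
['MotionError', 'camera_info', 'get_state', 'grip_point_offset', 'hand_in', 'read_camera', 'silhouettes']
spray_can_mid [ 0.6401 -0.1478] 155.97 [ 41.2 -27.8  41.1 -12.    0.7  18.1   5.1  17.2]
lidded_jar_mid [ 0.4161 -0.3432] 3.1 [-1.5  0.9  0.5  0.9 -1.3 -1.4  0.3  0.6]
paint_bottle_mid [ 0.5399 -0.2252] 2.11 [ 0.5 -1.8 -0.5  1.5]
open_can_mid [ 0.4272 -0.0872] 4.4 [-0.7 -0.5  0.6  1.1 -2.5 -1.3  1.5  0.8]
open_jar_mid [ 0.4308 -0.2237] 7.97 [-1.  -2.7 -4.9  1.5 -0.6 -1.   0.1 -0.8]
glue_bottle_mid [ 0.6573 -0.2321  0.2758] 8.43 
glue_bottle_mid [ 0.6573 -0.2321  0.2758] 8.43 
glue_bottle_mid [ 0.66   -0.2329  0.6765] 9.07 
glue_bottle_mid [ 0.6605 -0.2315  1.2699] 10.71 
glue_bottle_mid [ 0.6562 -0.2345  2.612 ] 8.21 
glue_bottle_mid [ 0.6565 -0.233   2.8051] 10.5 
(np.float64(499.6844553117809), ('large', 'small', 'medium', 'oblong'), array([ 0.5274,  0.1974, -0.2773]), array([ 6.000e-01, -4.100e+00, -7.000e-01, -7.000e-01, -1.700e+00,
       -5.000e-01,  2.600e+00,  2.900e+00, -4.000e-01,  1.600e+00,
        1.000e-01, -8.000e-01, -3.000e-01, -1.200e+00, -2.600e+00,
        7.000e-01,  1.000e+00,  2.000e+00,  4.600e+00, -3.400e+00,
        3.200e+00,  1.900e+00,  2.500e+00,  8.000e-01, -1.000e+01,
       -1.972e+02, -2.320e+01, -2.473e+02]))
(np.float64(499.6844553117825), ('oblong', 'medium', 'small', 'large'), array([0.5274, 0.1974, 2.8643]))
```

View pics/wrist.png

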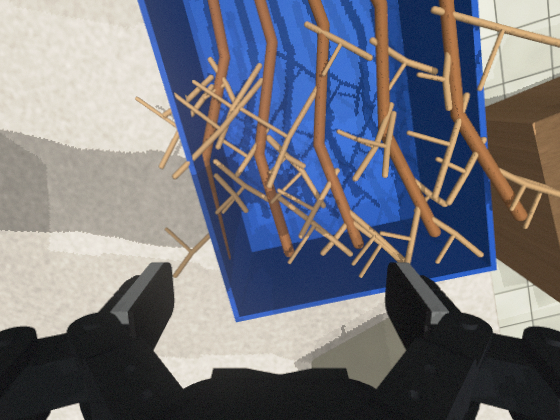

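Emit:
send_rows(series=[0,0,-4,0,0,0,1,-4,-2,-6,0,0,0,1,-52,-23.7,-7,0,0,0,1,-52,-23.7,-7,0,0,0,1,-52,-23.7,-7,0,0,0,1,-52,-23.7,-7,0,0,0,1,-52,-23.7,-7,0,0,0,1,-52,-23.7,-7,0,0,0,1,-52,-23.7,-7,0,0,0,1,-52,-23.7,-7,0,0,0,1])

```text
clock: 3.08
tcp_pos: [0.4444, 0.3059, 0.2968]
orientation: [0.0, 0.143, 0.99, 0.0]
wrist_force: [0.6, 0.5, -0.6]
finger_gap: 0.0853
```

```bash
python3 - <<'E'
from h import *
go(.594,.176,.30)
print(get_state()["clock"])
E
```

```text
shift [-18.03  -8.21  -0.32] turn 0 j6 0.74 tcp [0.4444 0.3059 0.2968]
3.0833
```

Emit:
send_rows(series=[-4,-1.8,0,0,0,0,1,-8,-3.6,0,0,0,0,1,-12,-5.4,0,0,0,0,1,-16,-7.2,0,0,0,0,1,-18,-8.2,0,0,0,0,1,-18,-8.2,0,0,0,0,1,-18,-8.2,0,0,0,0,1])

```text
clock: 3.67
tcp_pos: [0.5935, 0.1761, 0.2954]
orientation: [-0.001, 0.145, 0.989, -0.0]
wrist_force: [-0.5, 0.3, -0.3]
finger_gap: 0.0853
```

```bash
cat > tray.py <<'E'
from h import *
ci=camera_info("wrist");im=read_camera("wrist");cv2.imwrite("pics/w_tray.png",im)
obs={k:silhouettes("wrist","pocket_"+k) for k in("large","medium","small","oblong")}
for k in obs: print(k,[(round(float(d["p"]),2),np.round(d["box"])) for d in obs[k][:2]])
sq=np.array([(a,b,0) for a in(-.042,.042) for b in(-.042,.042)])
import itertools
best=[]
for perm in itertools.permutations(obs):
    off=dict(zip(perm,[(-.0435,-.0435),(.0435,-.0435),(-.0435,.0435),(.0435,.0435)]))
    f=lambda v:np.concatenate([box(proj(R.from_euler("z",v[2]).apply(sq+[*off[k],.032])+[v[0],v[1],0],ci))-bb(b[0]["box"]) for k,b in obs.items() if b])
    r=least_squares(f,[.53,.197,-.27],loss="soft_l1"); best.append((r.cost,perm,r.x,r.fun.round(1),off))
best.sort(key=lambda t:t[0]);b=best[0]; print(b[:4]);print(best[1][:3])
for k in obs:
    c=R.from_euler("z",b[2][2]).apply([*b[4][k],0])+[b[2][0],b[2][1],0]; print(k,c.round(4))
    P=R.from_euler("z",b[2][2]).apply(sq[[0,1,3,2]]+[*b[4][k],.032])+[b[2][0],b[2][1],0]
    cv2.polylines(im,[proj(P,ci).round().astype(np.int32)],True,(0,0,255),1)
    r={"large":36,"medium":28.5,"small":22,"oblong":0}[k]/1000
    if r:
        t=np.linspace(0,6.28,40);P=c+np.c_[r*np.cos(t),r*np.sin(t),0*t+.029]
    else: P=R.from_euler("z",b[2][2]).apply([[.033,.021,.029],[.033,-.021,.029],[-.033,-.021,.029],[-.033,.021,.029]])+c
    cv2.polylines(im,[proj(P,ci).round().astype(np.int32)],True,(0,255,0),1)
cv2.imwrite("pics/w_tray2.png",im)
E
python3 tray.py
```

```text
large [(0.73, array([202.,  14.,  80.,  90.]))]
medium [(0.68, array([281.,   8.,  85.,  90.]))]
small [(0.55, array([211.,  99.,  76.,  82.]))]
oblong [(0.65, array([282.,  98.,  81.,  79.]))]
(np.float64(15.055892302191896), ('small', 'oblong', 'large', 'medium'), array([0.52480861, 0.20445466, 1.32798866]), array([-5.2, -1.3,  0.6, -0.7,  1.6, -0.6, -0.2,  0.2, -4.2,  3.1, -0.2,
        0.4,  3.5,  0.2,  0.1,  0.9]))
(np.float64(15.055892302191955), ('medium', 'large', 'oblong', 'small'), array([ 0.52480861,  0.20445466, -1.81360399]))
large [0.4721 0.1727 0.    ]
medium [0.493  0.2571 0.    ]
small [0.5566 0.1518 0.    ]
oblong [0.5775 0.2362 0.    ]
```

View pics/w_tray2.png

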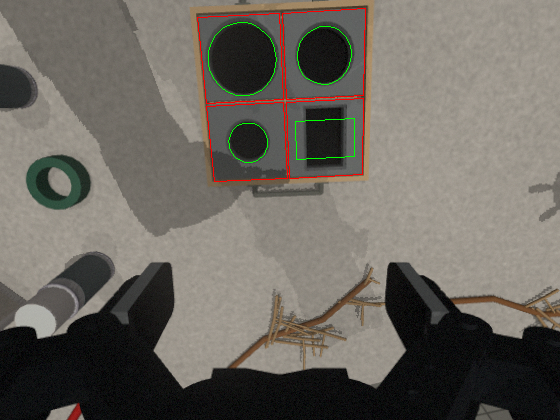

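```bash
python3 - <<'E'
from h import *
r=fit("spray_can_mid",[(camera_info("scene"),[245.7,222.8,25.9,61.0]),(camera_info("side"),[334.2,184.9,27,64.2])],(.63,-.12))
print(r.x,r.fun.round(1)); x,y=r.x
s=get_state();T=rot(s["orientation"]);ci=camera_info("wrist")
print("cam off tool",T.inv().apply(ci["xyz"]-s["tcp_pos"]),"view",rot(ci["attitude"]).apply([0,0,1]))
o=(ci["xyz"]-s["tcp_pos"]);go(x-o[0]*.6,y-o[1]*.6,.25)
E
```

```text
[ 0.65927467 -0.10036607] [ 1.3 -1.7 -1.4  0.3 -0.3  1.   0.7 -1.2]
cam off tool [ 0.0698709   0.00128937 -0.14141195] view [ 0.26213131 -0.075552   -0.9620702 ]
shift [-18.57 -24.96   4.69] turn 0 j6 0.45 tcp [0.5915 0.1789 0.2969]
```

Emit:
send_rows(series=[-18.6,-25,4.7,0,0,0,1,-18.6,-25,4.7,0,0,0,1,-18.6,-25,4.7,0,0,0,1,-18.6,-25,4.7,0,0,0,1,-18.6,-25,4.7,0,0,0,1,-18.6,-25,4.7,0,0,0,1,-18.6,-25,4.7,0,0,0,1,-18.6,-25,4.7,0,0,0,1,-18.6,-25,4.7,0,0,0,1,-18.6,-25,4.7,0,0,0,1])

```text
clock: 4.75
tcp_pos: [0.6996, -0.115, 0.2487]
orientation: [-0.001, 0.144, 0.99, 0.0]
wrist_force: [0.1, 0.9, 0.4]
finger_gap: 0.0857
```

```bash
cat > look.py <<'E'
import sys
from h import *
n,x,y=sys.argv[1],float(sys.argv[2]),float(sys.argv[3])
ci=camera_info("wrist");im=read_camera("wrist");L=silhouettes("wrist",n)
print([(round(float(d["p"]),2),np.round(d["box"])) for d in L[:3]])
if L:
    d=min(L,key=lambda d:np.abs(box(proj(model(n,x,y),ci))-bb(d["box"])).sum())
    m=d["pixels"];yaws=[0.]
    if n[:4]=="glue": yaws=np.linspace(0,np.pi,9)[:-1]
    from scipy.optimize import minimize
    best=None
    sm=lambda a:cv2.GaussianBlur(a.astype(np.float32),(0,0),2)
    ms=sm(m)
    for w in yaws:
        f=lambda v:np.square(sm(hullmask(n,v[0],v[1],w+v[2] if len(v)>2 else w,ci))-ms).sum()
        s0=np.array([x,y]+([0.] if len(yaws)>1 else []))
        k=len(s0);sx=np.vstack([s0]+[s0+np.eye(k)[i]*([.01,.01,.2][i]) for i in range(k)])
        r=minimize(f,s0,method="Nelder-Mead",options=dict(initial_simplex=sx,xatol=1e-4,fatol=.5))
        if best is None or r.fun<best[0]: best=(r.fun,r.x,w+(r.x[2] if k>2 else 0))
    print("fit",best,"area",m.sum())
    x,y=best[1][:2];w=best[2]
    c,_=cv2.findContours(hullmask(n,x,y,w,ci).astype(np.uint8),0,1);cv2.drawContours(im,c,-1,(0,255,0),1)
    c,_=cv2.findContours(m.astype(np.uint8),0,1);cv2.drawContours(im,c,-1,(0,0,255),1)
    if len(sys.argv)>4: go(x,y,float(sys.argv[4]),float(sys.argv[5]) if len(sys.argv)>5 else (w+np.pi/2 if n[:4]=="glue" else None))
cv2.imwrite(f"pics/look_{n}.png",im)
E
python3 look.py spray_can_mid .659 -.100 .084
```

```text
[(0.62, array([259., 109.,  52.,  57.]))]
fit (np.float64(17.959096908569336), array([ 0.65775228, -0.09533041]), 0.0) area 2629
shift [ 4.51  0.51 16.6 ] turn 0 j6 0.01 tcp [ 0.6996 -0.113   0.25  ]
```

View pics/look_spray_can_mid.png

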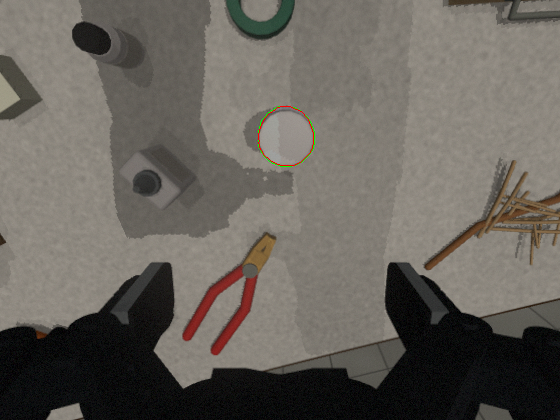

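Emit:
send_rows(series=[3,0.4,3,0,0,0,1,4.5,0.5,6,0,0,0,1,4.5,0.5,9,0,0,0,1,4.5,0.5,12,0,0,0,1,4.5,0.5,14.5,0,0,0,1,4.5,0.5,16,0,0,0,1,4.5,0.5,16.6,0,0,0,1,4.5,0.5,16.6,0,0,0,1,4.5,0.5,16.6,0,0,0,0.4,4.5,0.5,16.6,0,0,0,0.4], newtons=40)

```text
clock: 5.68
tcp_pos: [0.6593, -0.0967, 0.0856]
orientation: [0.002, 0.143, 0.99, -0.0]
wrist_force: [0.6, -0.0, -0.3]
finger_gap: 0.0638
```

Emit:
send_rows(series=[0,0,0,0,0,0,0.2,0,0,0,0,0,0,0.2,0,0,0,0,0,0,0.2,0,0,0,0,0,0,0.2,0,0,-1,0,0,0,0.2,0,0,-3,0,0,0,0.2,0,0,-5,0,0,0,0.2])

```text
clock: 6.27
tcp_pos: [0.657, -0.097, 0.1334]
orientation: [-0.001, 0.144, 0.99, 0.0]
wrist_force: [-0.3, -0.5, -0.1]
finger_gap: 0.0409
```

```bash
python3 - <<'E'
from h import *
cv2.imwrite("pics/side2.png",read_camera("side"));go(.493,.257,.24,1.328)
E
```

```text
shift [ 26.    29.28 -10.23] turn -2.6 j6 0.02 tcp [ 0.6596 -0.0977  0.139 ]
```

View pics/side2.png

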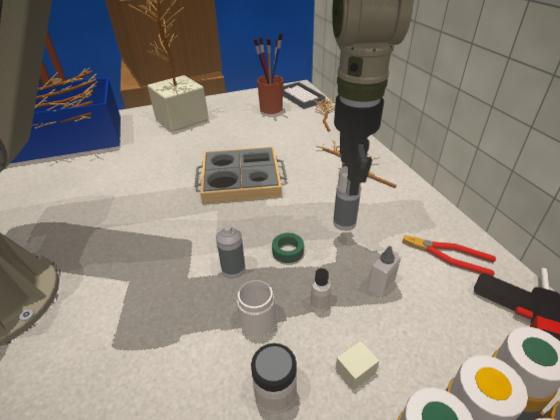

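Emit:
send_rows(series=[1,1,-2,0,0,0,0.2,3,3.4,-4,0,0,0,0.2,5.5,6.2,-4,0,0,-1,0.2,8,9,-4,0,0,-2,0.2,10.5,11.8,-4,0,0,-2.6,0.2,13,14.6,-4,0,0,-2.6,0.2,15.5,17.4,-4,0,0,-2.6,0.2,18,20.2,-4,0,0,-2.6,0.2,20.5,23,-4,0,0,-2.6,0.2,22.5,25.3,-4,0,0,-2.6,0.2])

```text
clock: 7.15
tcp_pos: [0.5125, 0.2113, 0.1738]
orientation: [-0.0, 0.121, 0.993, 0.0]
wrist_force: [-0.3, 0.8, -0.8]
finger_gap: 0.0412
```

Emit:
send_rows(series=[1.7,1.9,0,0,0,0,0.2,2.7,3.1,0,0,0,0,0.2,3.3,3.8,0,0,0,0,0.2,3.5,4,0,0,0,0,0.2,3.5,4,0,0,0,0,0.2,3.5,4,0,0,0,0,0.2])

```text
clock: 7.65
tcp_pos: [0.4903, 0.2558, 0.1735]
orientation: [0.0, 0.121, 0.993, -0.0]
wrist_force: [-0.4, 0.8, -0.7]
finger_gap: 0.0409
```

```bash
python3 - <<'E'
from h import *
cv2.imwrite("pics/w3.png",read_camera("wrist"));go(.493,.257,.098,1.328);go(.493,.257,.098,1.328)
E
```

```text
shift [-0.22  0.2   7.54] turn -0.1 j6 0.58 tcp [0.4904 0.2556 0.1734]
shift [-0.22  0.2   7.54] turn -0.1 j6 0.58 tcp [0.4904 0.2556 0.1734]
```

View pics/w3.png

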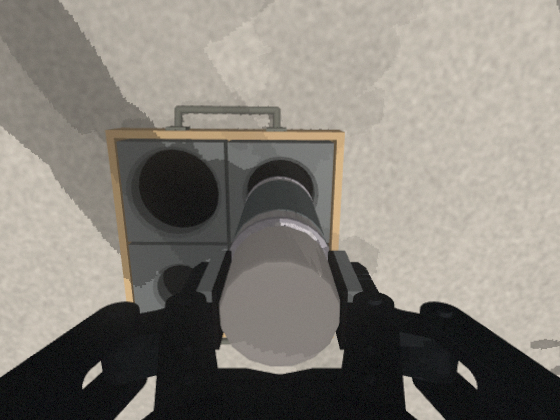

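Emit:
send_rows(series=[-0.2,0.2,1.5,0,0,0,0.2,-0.2,0.2,3,0,0,0,0.2,-0.2,0.2,4.5,0,0,0,0.2,-0.2,0.2,5.5,0,0,0,0.2,-0.2,0.2,6.3,0,0,0,0.2,-0.2,0.2,6.8,0,0,0,0.2,-0.2,0.2,7.2,0,0,0,0.2,-0.2,0.2,7.4,0,0,0,0.2,-0.2,0.2,7.4,0,0,0,0.2])

```text
clock: 8.45
tcp_pos: [0.4923, 0.2579, 0.0994]
orientation: [0.0, 0.121, 0.993, 0.0]
wrist_force: [0.2, -1.2, -1.8]
finger_gap: 0.0408
```

Emit:
send_rows(series=[0,0,0.1,0,0,0,0.2,0,0,0.2,0,0,0,0.2,0,0,0.2,0,0,0,0.2])

```text
clock: 8.7
tcp_pos: [0.4924, 0.2581, 0.0977]
orientation: [0.0, 0.121, 0.993, 0.0]
wrist_force: [-0.1, -0.6, -0.8]
finger_gap: 0.041
```

Emit:
send_rows(series=[0,0,0.1,0,0,0,0.2,0,0,0.15,0,0,0,0.2,0,0,0.15,0,0,0,0.2])

```text
clock: 8.95
tcp_pos: [0.4925, 0.2581, 0.0976]
orientation: [0.001, 0.121, 0.993, 0.0]
wrist_force: [-2.1, -0.4, 7.3]
finger_gap: 0.0411
```

Emit:
send_rows(series=[0,0,0,0,0,0,0.7,0,0,0,0,0,0,0.8,0,0,0,0,0,0,0.8,0,0,0,0,0,0,0.8,0,0,-2,0,0,0,0.8,0,0,-5,0,0,0,0.8,0,0,-8,0,0,0,0.8,0,0,-11,0,0,0,1,0,0,-14,0,0,0,1,0,0,-15,0,0,0,1])

```text
clock: 9.78
tcp_pos: [0.4938, 0.2586, 0.2506]
orientation: [0.003, 0.121, 0.993, 0.001]
wrist_force: [0.8, 0.3, 0.9]
finger_gap: 0.0856
```

```bash
python3 - <<'E'
from h import *
s=get_state();T=rot(s["orientation"]);ci=camera_info("wrist");o=ci["xyz"]-s["tcp_pos"]
cv2.imwrite("pics/w4.png",read_camera("wrist"))
print([(round(float(d["p"]),2),np.round(d["box"])) for d in silhouettes("wrist","spray_can_mid")],box(proj(model("spray_can_mid",.493,.257,0,.012),ci)))
go(.416-o[0]*.6,-.343-o[1]*.6,.22,.9,s)
E
```

```text
[(0.77, array([251., 150.,  54.,  70.]))] [245.98409438 148.87764904 302.3632774  226.87007392]
shift [-11.1  -60.33   2.9 ] turn 24.6 j6 0.58 tcp [0.4938 0.2586 0.2506]
```

View pics/w4.png

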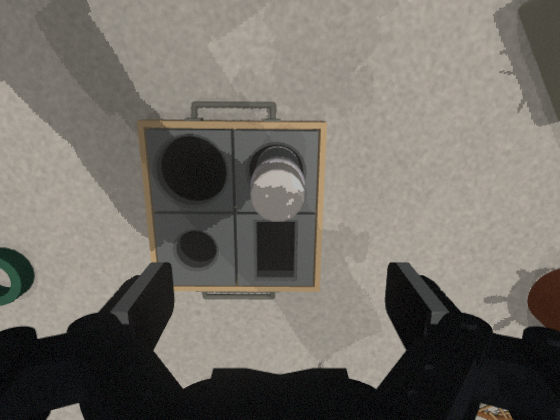

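```bash
python3 - <<'E'
from h import *
ci=camera_info("scene")
def ray(u,v,z):
    p=cv2.undistortPoints(np.float64([[[u,v]]]),ci["K"],ci["D"])[0,0];d=rot(ci["attitude"]).apply([*p,1]);return (ci["xyz"]+d*(z-ci["xyz"][2])/d[2]).round(3)
print("crate corners",ray(85,293,0),ray(85,236,.05),"block",ray(135,255,0), "can top?",ray(48,178,.2))
go(.412,-.355,.25,-.243)
E
```

```text
crate corners [ 0.646 -0.453  0.   ] [ 0.514 -0.461  0.05 ] block [ 0.535 -0.36   0.   ] can top? [ 0.519 -0.502  0.2  ]
shift [ -6.8  -61.51  -0.32] turn -90.0 j6 0.58 tcp [0.4937 0.2585 0.2483]
```

Emit:
send_rows(series=[-6.8,-61.5,-1,0,0,90,1,-6.8,-61.5,-1,0,0,90,1,-6.8,-61.5,-1,0,0,90,1,-6.8,-61.5,-1,0,0,90,1,-6.8,-61.5,-1,0,0,90,1,-6.8,-61.5,-1,0,0,90,1,-6.8,-61.5,-1,0,0,90,1,-6.8,-61.5,-1,0,0,90,1,-6.8,-61.5,-1,0,0,90,1,-6.8,-61.5,-1,0,0,90,1])

```text
clock: 10.72
tcp_pos: [0.4357, -0.1564, 0.2506]
orientation: [-0.001, 0.681, 0.732, -0.0]
wrist_force: [1.4, 0.0, 0.1]
finger_gap: 0.0855
```

```bash
python3 - <<'E'
from h import *
go(.412,-.355,.25,-.243);print(get_state()["joint_pos"].round(2))
E
```

```text
shift [-19.64  -3.79   0.03] turn 18.1 j6 0.98 tcp [ 0.4357 -0.1564  0.2506]
[-0.52  0.09 -0.18  1.3   0.    0.98]
```

Emit:
send_rows(series=[-19.6,-3.8,0,0,0,18,1,-19.6,-3.8,0,0,0,18,1,-19.6,-3.8,0,0,0,18,1,-19.6,-3.8,0,0,0,18,1,-19.6,-3.8,0,0,0,18,1,-19.6,-3.8,0,0,0,18,1,-19.6,-3.8,0,0,0,18,1])

```text
clock: 11.3
tcp_pos: [0.4135, -0.3544, 0.2497]
orientation: [-0.002, 0.786, 0.618, 0.0]
wrist_force: [0.2, 0.6, -0.5]
finger_gap: 0.0855
```

```bash
python3 look.py lidded_jar_mid .416 -.343 .040 -.243
```

```text
[(0.97, array([248., 130.,  66.,  76.]))]
fit (np.float64(22.513845443725586), array([ 0.41698294, -0.34024949]), 0.0) area 3872
shift [ 1.19  0.06 21.09] turn 0.4 j6 0.95 tcp [ 0.4141 -0.3523  0.2508]
```

View pics/look_lidded_jar_mid.png

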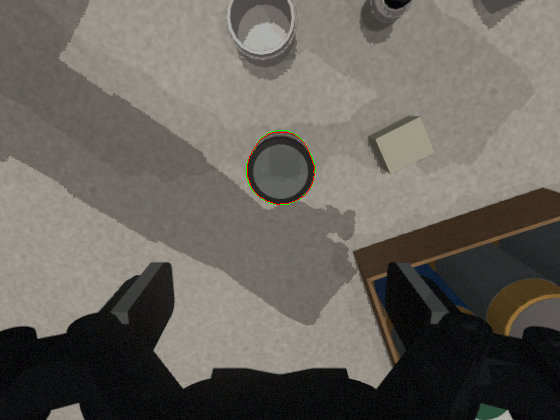

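Emit:
send_rows(series=[1.2,0,3,0,0,0,1,1.2,0,7,0,0,0,1,1.2,0,11,0,0,0,1,1.2,0,14,0,0,0,1,1.2,0,17,0,0,0,1,1.2,0,19,0,0,0,1,1.2,0,20.5,0,0,0,1,1.2,0,21,0,0,0,1,1.2,0,21,0,0,0,0.6,1.2,0,21,0,0,0,0.5], newtons=40)

```text
clock: 12.23
tcp_pos: [0.4179, -0.3409, 0.0432]
orientation: [0.0, 0.785, 0.62, 0.0]
wrist_force: [-0.0, 0.0, 0.4]
finger_gap: 0.0641
```

Emit:
send_rows(series=[0,0,0,0,0,0,0.4,0,0,0,0,0,0,0.4,0,0,0,0,0,0,0.4,0,0,0,0,0,0,0.4,0,0,-1,0,0,0,0.4,0,0,-3,0,0,0,0.4,0,0,-6,0,0,0,0.4,0,0,-9,0,0,0,0.4,0,0,-12,0,0,0,0.4,0,0,-12,0,0,0,0.4])

```text
clock: 13.07
tcp_pos: [0.4198, -0.3444, 0.1695]
orientation: [0.005, 0.785, 0.619, 0.0]
wrist_force: [1.0, -0.1, -1.5]
finger_gap: 0.0592
```

```bash
python3 - <<'E'
from h import *
go(.472,.173,.16,-.243)
E
```

```text
shift [51.53 -7.02  0.59] turn 0.4 j6 0.97 tcp [ 0.4198 -0.3444  0.1695]
```

Emit:
send_rows(series=[1,0,-2,0,0,0,0.4,3,-0.4,-4,0,0,0,0.4,6,-0.8,-4,0,0,0,0.4,9.5,-1.3,-4,0,0,0,0.4,13,-1.8,-4,0,0,0,0.4,16.5,-2.3,-4,0,0,0,0.4,20,-2.7,-4,0,0,0,0.4,23.5,-3.2,-4,0,0,0,0.4,27,-3.7,-4,0,0,0,0.4,30.5,-4.2,-4,0,0,0,0.4])

```text
clock: 13.9
tcp_pos: [0.4474, -0.0338, 0.2027]
orientation: [-0.0, 0.786, 0.619, -0.0]
wrist_force: [1.0, -0.3, -2.3]
finger_gap: 0.0593
```

Emit:
send_rows(series=[3.5,-0.5,0,0,0,0,0.4,7,-0.9,0,0,0,0,0.4,10.5,-1.4,0,0,0,0,0.4,14,-1.9,0,0,0,0,0.4,17,-2.3,0,0,0,0,0.4,19.5,-2.6,0,0,0,0,0.4,20.7,-2.8,0,0,0,0,0.4,21,-2.8,0,0,0,0,0.4,21,-2.8,0,0,0,0,0.4,21,-2.8,0,0,0,0,0.4])

```text
clock: 14.73
tcp_pos: [0.4695, 0.1745, 0.2025]
orientation: [0.0, 0.786, 0.619, -0.0]
wrist_force: [-0.1, -0.2, -2.6]
finger_gap: 0.059
```

```bash
python3 - <<'E'
from h import *
im=read_camera("wrist");ci=camera_info("wrist")
L=silhouettes("wrist","pocket_large");print([(round(float(d["p"]),2),np.round(d["box"])) for d in L])
t=np.linspace(0,6.28,50)
for c,r in(((.4721,.1727),.036),((.5566,.1518),.022),((.493,.2571),.0285)):
    cv2.polylines(im,[proj(np.c_[c[0]+r*np.cos(t),c[1]+r*np.sin(t),0*t+.029],ci).round().astype(np.int32)],True,(0,255,0),1)
cv2.imwrite("pics/w5.png",im);go(.472,.173,.060,-.243)
E
```

```text
[(0.58, array([235., 137.,  97.,  72.]))]
shift [-0.05  0.26 14.26] turn 0.3 j6 2.0 tcp [0.4697 0.1742 0.2026]
```

View pics/w5.png

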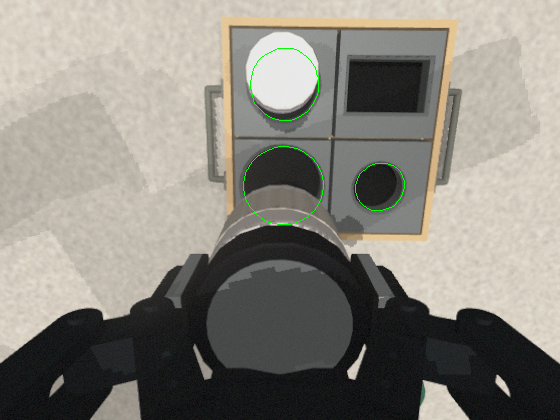

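Emit:
send_rows(series=[0,0.2,2,0,0,0,0.4,0,0.2,5,0,0,0,0.4,0,0.2,8,0,0,0,0.4,0,0.2,10.5,0,0,0,0.4,0,0.2,12,0,0,0,0.4,0,0.2,13,0,0,0,0.4,0,0.2,13.7,0,0,0,0.4,0,0.2,14.2,0,0,0,0.4,0,0.2,14.4,0,0,0,0.4,0,0.2,14.4,0,0,0,0.4])

```text
clock: 15.67
tcp_pos: [0.4722, 0.1748, 0.059]
orientation: [0.0, 0.785, 0.619, 0.0]
wrist_force: [0.1, 0.7, -1.9]
finger_gap: 0.0588
```

Emit:
send_rows(series=[0,0,0.1,0,0,0,0.4,0,0,0.2,0,0,0,0.4,0,0,0.2,0,0,0,0.4])

```text
clock: 15.92
tcp_pos: [0.4721, 0.1751, 0.0571]
orientation: [0.0, 0.785, 0.619, 0.0]
wrist_force: [0.1, -0.2, -2.2]
finger_gap: 0.0593
```

Emit:
send_rows(series=[0,0,0.1,0,0,0,0.4,0,0,0.2,0,0,0,0.4,0,0,0.2,0,0,0,0.4])

```text
clock: 16.17
tcp_pos: [0.4721, 0.1751, 0.0558]
orientation: [0.0, 0.785, 0.619, 0.001]
wrist_force: [-2.7, -0.1, 6.3]
finger_gap: 0.059
```

Emit:
send_rows(series=[0,0,0,0,0,0,0.85,0,0,0,0,0,0,0.9,0,0,0,0,0,0,0.9,0,0,0,0,0,0,0.9,0,0,-2,0,0,0,0.9,0,0,-5,0,0,0,0.9,0,0,-9,0,0,0,0.9,0,0,-13,0,0,0,1,0,0,-17,0,0,0,1,0,0,-19,0,0,0,1])

```text
clock: 17.0
tcp_pos: [0.4732, 0.1752, 0.2497]
orientation: [0.001, 0.785, 0.619, 0.003]
wrist_force: [1.1, 0.1, 0.6]
finger_gap: 0.0854
```

```bash
python3 - <<'E'
from h import *
im=read_camera("wrist");ci=camera_info("wrist")
cv2.imwrite("pics/w6.png",im)
print([(round(float(d["p"]),2),np.round(d["box"])) for d in silhouettes("wrist","lidded_jar_mid")],box(proj(model("lidded_jar_mid",.472,.173,0,.012),ci)).round())
go(.58,-.235,.235,1.328)
E
```

```text
[(0.98, array([244., 145.,  66.,  78.]))] [241. 148. 311. 227.]
shift [-37.44  19.86   1.44] turn -89.6 j6 2.0 tcp [0.4742 0.1754 0.2492]
```

View pics/w6.png

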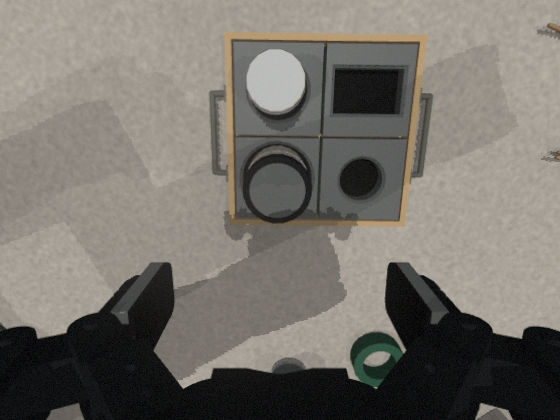

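Emit:
send_rows(series=[-37.4,19.9,1,0,0,-90,1,-37.4,19.9,1,0,0,-90,1,-37.4,19.9,1,0,0,-90,1,-37.4,19.9,1,0,0,-90,1,-37.4,19.9,1,0,0,-90,1,-37.4,19.9,1,0,0,-90,1,-37.4,19.9,1,0,0,-90,1,-37.4,19.9,1,0,0,-90,1,-37.4,19.9,1,0,0,-90,1,-37.4,19.9,1,0,0,-90,1])

```text
clock: 17.93
tcp_pos: [0.5685, -0.2017, 0.2338]
orientation: [-0.001, 0.314, 0.95, 0.0]
wrist_force: [0.7, 0.4, 0.2]
finger_gap: 0.0851
```

```bash
python3 - <<'E'
from h import *
go(.58,-.235,.235,1.328)
E
```

```text
shift [-2.91 -1.99 -0.12] turn -22.6 j6 0.16 tcp [ 0.5685 -0.2017  0.2338]
```

Emit:
send_rows(series=[-2.9,-2,0,0,0,-22.6,1,-2.9,-2,0,0,0,-22.6,1,-2.9,-2,0,0,0,-22.6,1,-2.9,-2,0,0,0,-22.6,1,-2.9,-2,0,0,0,-22.6,1,-2.9,-2,0,0,0,-22.6,1])

```text
clock: 18.43
tcp_pos: [0.5798, -0.2329, 0.2347]
orientation: [-0.001, 0.126, 0.992, 0.0]
wrist_force: [-0.6, -0.5, 0.5]
finger_gap: 0.0854
```

```bash
python3 look.py paint_bottle_mid .54 -.225 .025 1.328
```

```text
[(0.97, array([258., 121.,  37.,  35.]))]
fit (np.float64(17.05182456970215), array([ 0.54227362, -0.22383772]), 0.0) area 1047
shift [ 3.87 -0.08 21.03] turn -0.5 j6 -0.26 tcp [ 0.58   -0.2327  0.2353]
```

View pics/look_paint_bottle_mid.png

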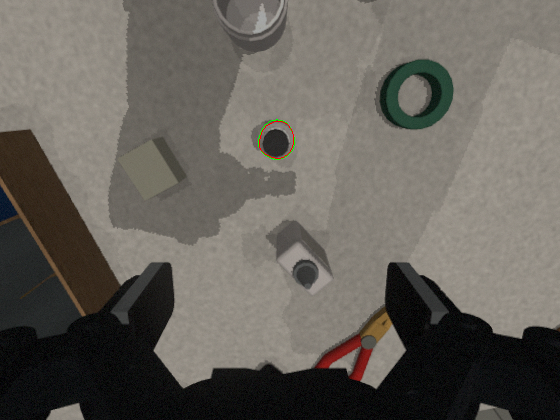

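Emit:
send_rows(series=[2,0,3,0,0,0,1,3.9,-0.1,6,0,0,0,1,3.9,-0.1,10,0,0,0,1,3.9,-0.1,14,0,0,0,1,3.9,-0.1,17.5,0,0,0,1,3.9,-0.1,20,0,0,0,1,3.9,-0.1,21.3,0,0,0,0.8,3.9,-0.1,21.7,0,0,0,0.6,3.9,-0.1,21.7,0,0,0,0.4,3.9,-0.1,21.7,0,0,0,0.2], newtons=30)

```text
clock: 19.37
tcp_pos: [0.5428, -0.2248, 0.0195]
orientation: [0.001, 0.125, 0.992, -0.0]
wrist_force: [-0.5, 0.0, -0.1]
finger_gap: 0.0385
```

Emit:
send_rows(series=[0,0,0,0,0,0,0.1,0,0,0,0,0,0,0.1,0,0,0,0,0,0,0.1,0,0,0,0,0,0,0.1,0,0,-1,0,0,0,0.1,0,0,-3,0,0,0,0.1,0,0,-6,0,0,0,0.1,0,0,-9,0,0,0,0.1,0,0,-12,0,0,0,0.1,0,0,-12,0,0,0,0.1])

```text
clock: 20.2
tcp_pos: [0.5451, -0.2265, 0.1457]
orientation: [0.005, 0.124, 0.992, -0.002]
wrist_force: [1.7, -0.6, -0.8]
finger_gap: 0.0314
```

```bash
python3 - <<'E'
from h import *
go(.5566,.1518,.14,1.328)
E
```

```text
shift [ 8.23 36.94  0.38] turn -0.4 j6 -0.28 tcp [ 0.5451 -0.2265  0.1457]
```

Emit:
send_rows(series=[0.4,2,0,0,0,0,0.1,1.2,5,0,0,0,0,0.1,2,8.5,0,0,0,0,0.1,2.7,12,0,0,0,0,0.1,3.5,15.5,0,0,0,0,0.1,4.3,19,0,0,0,0,0.1,5.1,22.5,0,0,0,0,0.1,5.9,26,0,0,0,0,0.1,6.7,29.5,0,0,0,0,0.1,7.4,33,0,0,0,0,0.1])

```text
clock: 21.03
tcp_pos: [0.5511, 0.1151, 0.1387]
orientation: [-0.0, 0.125, 0.992, -0.0]
wrist_force: [1.1, 0.6, -1.4]
finger_gap: 0.0312
```

Emit:
send_rows(series=[0.5,2.3,0,0,0,0,0.1,0.7,3.6,0,0,0,0,0.1,0.7,3.8,0,0,0,0,0.1,0.7,3.8,0,0,0,0,0.1,0.7,3.8,0,0,0,0,0.1])

```text
clock: 21.45
tcp_pos: [0.5544, 0.1509, 0.1384]
orientation: [-0.0, 0.125, 0.992, -0.0]
wrist_force: [0.0, 0.3, -1.3]
finger_gap: 0.0308
```

```bash
python3 - <<'E'
from h import *
im=read_camera("wrist");ci=camera_info("wrist")
t=np.linspace(0,6.28,50)
for c,r in(((.5566,.1518),.022),):
    cv2.polylines(im,[proj(np.c_[c[0]+r*np.cos(t),c[1]+r*np.sin(t),0*t+.029],ci).round().astype(np.int32)],True,(0,255,0),1)
cv2.imwrite("pics/w7.png",im);go(.5566,.1518,.035,1.328)
E
```

```text
shift [-0.18  0.18 10.34] turn -0.5 j6 0.38 tcp [0.5544 0.1506 0.1384]
```

View pics/w7.png

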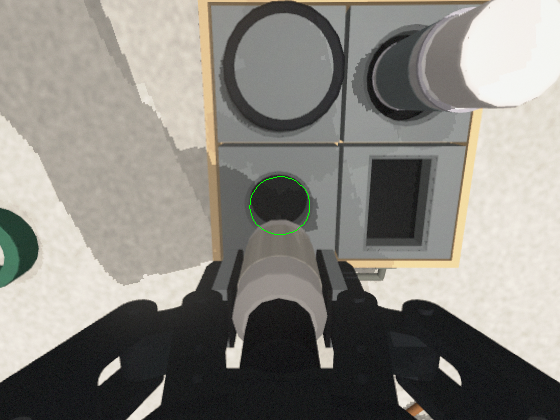

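Emit:
send_rows(series=[-0.2,0.2,1.5,0,0,0,0.1,-0.2,0.2,4,0,0,0,0.1,-0.2,0.2,6.5,0,0,0,0.1,-0.2,0.2,8.3,0,0,0,0.1,-0.2,0.2,9.4,0,0,0,0.1,-0.2,0.2,10,0,0,0,0.1,-0.2,0.2,10.4,0,0,0,0.1,-0.2,0.2,10.5,0,0,0,0.1,-0.2,0.2,10.5,0,0,0,0.1])

```text
clock: 22.25
tcp_pos: [0.5576, 0.1532, 0.0342]
orientation: [0.001, 0.125, 0.992, 0.0]
wrist_force: [0.6, 0.1, -0.4]
finger_gap: 0.0314
```

Emit:
send_rows(series=[0,0,0.1,0,0,0,0.1,0,0,0.2,0,0,0,0.1,0,0,0.2,0,0,0,0.1])

```text
clock: 22.5
tcp_pos: [0.5573, 0.1535, 0.0321]
orientation: [0.001, 0.124, 0.992, 0.0]
wrist_force: [1.7, -0.1, 0.6]
finger_gap: 0.0314
```

Emit:
send_rows(series=[0,0,0.1,0,0,0,0.1,0,0,0.2,0,0,0,0.1,0,0,0.2,0,0,0,0.1])

```text
clock: 22.75
tcp_pos: [0.5575, 0.1535, 0.032]
orientation: [0.001, 0.124, 0.992, 0.0]
wrist_force: [-4.6, -0.2, 14.4]
finger_gap: 0.0314
```

Emit:
send_rows(series=[0,0,-0.1,0,0,0,0.6,0,0,-0.1,0,0,0,0.7,0,0,-0.1,0,0,0,0.7,0,0,-0.1,0,0,0,0.7,0,0,-2,0,0,0,0.7,0,0,-5,0,0,0,0.7,0,0,-9,0,0,0,0.8,0,0,-13,0,0,0,1,0,0,-17,0,0,0,1,0,0,-20,0,0,0,1])

```text
clock: 23.58
tcp_pos: [0.5574, 0.1534, 0.2329]
orientation: [0.001, 0.124, 0.992, 0.0]
wrist_force: [1.1, -0.4, -1.0]
finger_gap: 0.0854
```

```bash
python3 - <<'E'
from h import *
im=read_camera("wrist");ci=camera_info("wrist")
cv2.imwrite("pics/w8.png",im)
print([(round(float(d["p"]),2),np.round(d["box"])) for d in silhouettes("wrist","paint_bottle_mid")],box(proj(model("paint_bottle_mid",.5566,.1518,0,.012),ci)).round())
go(.695,-.242,.24)
E
```

```text
[(0.91, array([262., 158.,  37.,  46.]))] [255. 153. 291. 201.]
shift [-22.86 -35.02  -0.35] turn 0 j6 0.38 tcp [0.56   0.1538 0.2357]
```

Emit:
send_rows(series=[-22.9,-35,-1,0,0,0,1,-22.9,-35,-1,0,0,0,1,-22.9,-35,-1,0,0,0,1,-22.9,-35,-1,0,0,0,1,-22.9,-35,-1,0,0,0,1,-22.9,-35,-1,0,0,0,1,-22.9,-35,-1,0,0,0,1,-22.9,-35,-1,0,0,0,1,-22.9,-35,-1,0,0,0,1,-22.9,-35,-1,0,0,0,1])

```text
clock: 24.52
tcp_pos: [0.6918, -0.2427, 0.2379]
orientation: [-0.001, 0.125, 0.992, 0.0]
wrist_force: [2.6, -0.5, -0.2]
finger_gap: 0.0852
```

Emit:
send_rows(series=[0,0,0,0,0,0,1,-0.3,-0.4,0,0,0,0,1,-0.3,-0.4,0,0,0,0,1])

```text
clock: 24.77
tcp_pos: [0.6934, -0.2461, 0.2373]
orientation: [-0.001, 0.125, 0.992, 0.001]
wrist_force: [0.2, 0.3, 0.2]
finger_gap: 0.085
```

```bash
python3 look.py glue_bottle_mid .657 -.232 .03
```

```text
[(0.59, array([257., 117.,  64.,  65.]))]
fit (np.float64(40.14570617675781), array([ 0.66468804, -0.22713149, -1.08715709]), np.float64(0.48363924144852977)) area 2095
shift [ 3.18  0.93 20.92] turn -42.0 j6 -0.2 tcp [ 0.6934 -0.2442  0.2391]
```

View pics/look_glue_bottle_mid.png

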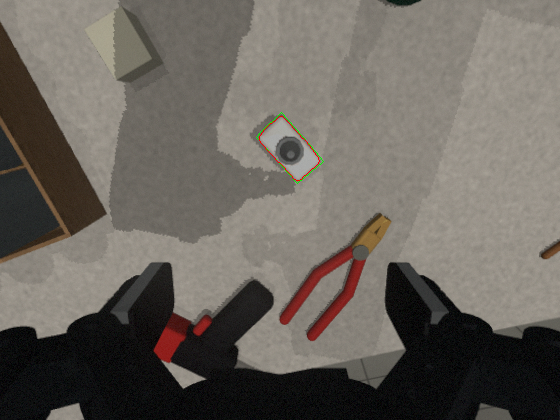

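Emit:
send_rows(series=[1,0.3,1,0,0,-7,1,2,0.6,2,0,0,-14,1,3.2,0.9,4,0,0,-21,1,3.2,0.9,6,0,0,-28,1,3.2,0.9,8,0,0,-35,1,3.2,0.9,10,0,0,-42,1,3.2,0.9,12,0,0,-42,1,3.2,0.9,12,0,0,-42,1], newtons=35)

```text
clock: 25.53
tcp_pos: [0.6623, -0.2255, 0.1158]
orientation: [-0.002, -0.24, 0.971, 0.002]
wrist_force: [-0.5, 0.1, -1.2]
finger_gap: 0.0852
```

```bash
python3 - <<'E'
from h import *
go(.6647,-.2271,.036,.484+np.pi/2)
E
```

```text
shift [-0.16 -0.3   7.97] turn 0.1 j6 -0.93 tcp [ 0.6623 -0.2255  0.1158]
```

Emit:
send_rows(series=[-0.1,-0.2,2,0,0,0,1,-0.1,-0.2,4.5,0,0,0,1,-0.1,-0.2,6.5,0,0,0,1,-0.1,-0.2,7.6,0,0,0,0.8,-0.1,-0.2,8,0,0,0,0.6,-0.1,-0.2,8,0,0,0,0.4,-0.1,-0.2,8,0,0,0,0.3,-0.1,-0.2,8,0,0,0,0.2,-0.1,-0.2,8,0,0,0,0.1,-0.1,-0.2,8,0,0,0,0.1])

```text
clock: 26.37
tcp_pos: [0.6679, -0.2303, 0.0415]
orientation: [0.001, -0.239, 0.971, -0.001]
wrist_force: [-1.0, 1.5, 5.1]
finger_gap: 0.0291
```

Emit:
send_rows(series=[0,0,0,0,0,0,0.1,0,0,0,0,0,0,0.1,0,0,-1,0,0,0,0.1,0,0,-3,0,0,0,0.1,0,0,-6,0,0,0,0.1,0,0,-9,0,0,0,0.1,0,0,-12,0,0,0,0.1,0,0,-14,0,0,0,0.1,0,0,-14,0,0,0,0.1,0,0,-14,0,0,0,0.1])

```text
clock: 27.2
tcp_pos: [0.6675, -0.2306, 0.1814]
orientation: [0.001, -0.239, 0.971, -0.001]
wrist_force: [-0.4, -0.1, -1.8]
finger_gap: 0.0293
```

```bash
python3 - <<'E'
from h import *
go(.5775,.2362,.18,1.328)
E
```

```text
shift [-1.372e+01  4.552e+01  4.000e-02] turn 41.6 j6 -0.93 tcp [ 0.6675 -0.2306  0.1814]
```

Emit:
send_rows(series=[-0.6,2,-1,0,0,3,0.1,-1.5,5,-1.5,0,0,8,0.1,-2.5,8.3,-1.5,0,0,13,0.1,-3.5,11.6,-1.5,0,0,18,0.1,-4.5,15,-1.5,0,0,23,0.1,-5.5,18.3,-1.5,0,0,28,0.1,-6.5,21.6,-1.5,0,0,33,0.1,-7.5,25,-1.5,0,0,38,0.1,-8.5,28.3,-1.5,0,0,41.6,0.1,-9.5,31.6,-1.5,0,0,41.6,0.1])

```text
clock: 28.03
tcp_pos: [0.6021, 0.0953, 0.1923]
orientation: [-0.002, 0.123, 0.992, -0.0]
wrist_force: [0.2, -0.0, -0.5]
finger_gap: 0.0293
```

```bash
python3 - <<'E'
from h import *
go(.5775,.2362,.19,1.328)
E
```

```text
shift [ 5.81 13.07  0.24] turn -0.2 j6 0.27 tcp [0.6021 0.0953 0.1923]
```

Emit:
send_rows(series=[1.4,3.2,0,0,0,0,0.1,2.8,6.3,0,0,0,0,0.1,4.2,9.5,0,0,0,0,0.1,5.2,11.7,0,0,0,0,0.1,5.7,12.8,0,0,0,0,0.1,5.8,13,0,0,0,0,0.1,5.8,13,0,0,0,0,0.1,5.8,13,0,0,0,0,0.1])

```text
clock: 28.7
tcp_pos: [0.5788, 0.2328, 0.1937]
orientation: [-0.001, 0.122, 0.993, -0.001]
wrist_force: [-0.4, -0.8, -0.6]
finger_gap: 0.0294
```

```bash
python3 - <<'E'
from h import *
im=read_camera("wrist");ci=camera_info("wrist")
c=np.array([.5775,.2362,0])
P=R.from_euler("z",-.243).apply([[.033,.021,.029],[.033,-.021,.029],[-.033,-.021,.029],[-.033,.021,.029]])+c
cv2.polylines(im,[proj(P,ci).round().astype(np.int32)],True,(0,255,0),1)
s=get_state();zb=s["tcp_pos"][2]-.0415
G=[(sx*.027,sy*.015,0) for sx,sy in((1,1),(1,-1),(-1,-1),(-1,1))]
B=R.from_euler("z",-.243).apply(G)+[s["tcp_pos"][0],s["tcp_pos"][1],zb]
cv2.polylines(im,[proj(B,ci).round().astype(np.int32)],True,(0,0,255),1)
cv2.imwrite("pics/w9.png",im);go(.5775,.2362,.057,1.328,s)
E
```

```text
shift [ 0.23  0.33 13.69] turn -0.1 j6 0.5 tcp [0.5791 0.2325 0.1939]
```

View pics/w9.png

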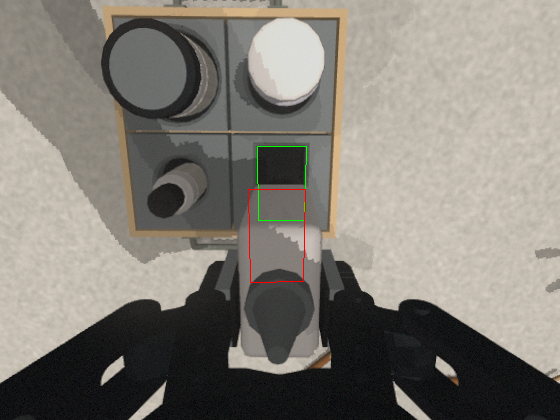

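Emit:
send_rows(series=[0.2,0.3,2,0,0,0,0.1,0.2,0.3,5,0,0,0,0.1,0.2,0.3,8,0,0,0,0.1,0.2,0.3,10.2,0,0,0,0.1,0.2,0.3,11.7,0,0,0,0.1,0.2,0.3,12.6,0,0,0,0.1,0.2,0.3,13.2,0,0,0,0.1,0.2,0.3,13.6,0,0,0,0.1,0.2,0.3,13.6,0,0,0,0.1])

```text
clock: 29.5
tcp_pos: [0.578, 0.2368, 0.0585]
orientation: [0.0, 0.121, 0.993, 0.0]
wrist_force: [-0.2, -0.4, -2.1]
finger_gap: 0.0298
```

Emit:
send_rows(series=[0,0,0.1,0,0,0,0.1,0,0,0.2,0,0,0,0.1,0,0,0.2,0,0,0,0.1])

```text
clock: 29.75
tcp_pos: [0.5782, 0.2376, 0.0573]
orientation: [0.001, 0.121, 0.993, 0.0]
wrist_force: [0.4, 0.9, -0.9]
finger_gap: 0.0297
```

Emit:
send_rows(series=[0,0,0.1,0,0,0,0.1,0,0,0.2,0,0,0,0.1,0,0,0.2,0,0,0,0.1])

```text
clock: 30.0
tcp_pos: [0.5776, 0.2375, 0.0545]
orientation: [0.0, 0.121, 0.993, 0.0]
wrist_force: [-0.3, -0.3, -1.0]
finger_gap: 0.0296
```

Emit:
send_rows(series=[0,0,0.1,0,0,0,0.1,0,0,0.1,0,0,0,0.1])

```text
clock: 30.17
tcp_pos: [0.5778, 0.2375, 0.0536]
orientation: [0.0, 0.121, 0.993, 0.0]
wrist_force: [-0.0, 0.5, -1.5]
finger_gap: 0.0297
```

Emit:
send_rows(series=[0,0,0.1,0,0,0,0.1,0,0,0.2,0,0,0,0.1,0,0,0.2,0,0,0,0.1])

```text
clock: 30.42
tcp_pos: [0.578, 0.2377, 0.0533]
orientation: [0.001, 0.121, 0.993, 0.0]
wrist_force: [-3.8, -0.0, 10.4]
finger_gap: 0.0298
```

Emit:
send_rows(series=[0,0,-0.1,0,0,0,0.5,0,0,-0.1,0,0,0,0.6,0,0,-0.1,0,0,0,0.6,0,0,-0.1,0,0,0,0.6,0,0,-2,0,0,0,0.6,0,0,-5,0,0,0,0.6,0,0,-9,0,0,0,0.6,0,0,-13,0,0,0,0.8,0,0,-17,0,0,0,0.8,-5,0,-21,0,0,0,0.8])

```text
clock: 31.25
tcp_pos: [0.6058, 0.2314, 0.2529]
orientation: [0.0, 0.119, 0.993, 0.001]
wrist_force: [1.7, 1.6, 0.7]
finger_gap: 0.0684
```

```bash
python3 - <<'E'
from h import *
a=read_camera("wrist");ci=camera_info("wrist")
T={"spray_can_mid":(.493,.257,0),"lidded_jar_mid":(.472,.173,0),"paint_bottle_mid":(.5566,.1518,0),"glue_bottle_mid":(.5775,.2362,-.243)}
for n,(x,y,w) in T.items():
    L=silhouettes("wrist",n);print(n,[(round(float(d["p"]),2),bb(d["box"]).round()) for d in L[:2]],box(proj(model(n,x,y,w,.012),ci)).round())
b=read_camera("side");cs=camera_info("side")
for n,(x,y,w) in T.items():
    L=silhouettes("side",n);print(n,[(round(float(d["p"]),2),bb(d["box"]).round()) for d in L[:2]],box(proj(model(n,x,y,w,.012),cs)).round())
for n in("open_can_mid","open_jar_mid"): print(n,[(round(float(d["p"]),2),np.round(d["box"])) for d in silhouettes("side",n)[:2]])
c=cv2.resize(b[80:350,150:420],(400,400))
cv2.imwrite("pics/final.png",np.hstack([cv2.resize(a,(400,300)),c[:300]]) if 0 else np.hstack([cv2.resize(a[:300,100:500],(400,300)),cv2.resize(b[100:280,180:420],(400,300))]))
E
```

```text
spray_can_mid [(0.66, array([246.,   1., 308.,  77.])), (0.51, array([161., 126., 213., 166.]))] [239. -29. 303.  63.]
lidded_jar_mid [(0.72, array([229., 100., 318., 187.])), (0.63, array([128.,   0., 220.,  86.]))] [117. -26. 215.  71.]
paint_bottle_mid [(0.69, array([162., 126., 213., 166.]))] [155. 113. 206. 152.]
glue_bottle_mid [(0.6, array([262., 115., 296., 183.]))] [255. 102. 290. 166.]
spray_can_mid [] [209. 117. 232. 170.]
lidded_jar_mid [(0.98, array([206., 147., 234., 186.])), (0.67, array([238., 278., 276., 342.]))] [206. 148. 236. 192.]
paint_bottle_mid [(0.82, array([252., 150., 265., 181.]))] [251. 149. 266. 185.]
glue_bottle_mid [(0.97, array([246., 127., 266., 166.])), (0.16, array([206., 148., 238., 188.]))] [244. 127. 267. 166.]
open_can_mid [(0.63, array([218., 226.,  28.,  49.]))]
open_jar_mid [(0.59, array([238., 281.,  41.,  57.]))]
```

View pics/final.png

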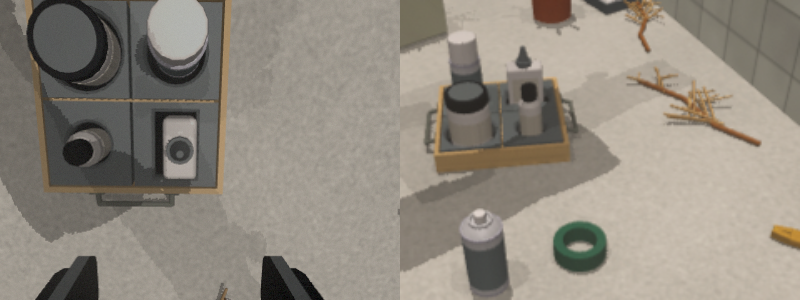

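```bash
python3 -c "
from workcell import *
print(hand_in())"
```

```text
the job is handed in; nothing more can be done
None
```

I packed the capped spray can, the lidded jar, the paint bottle and the glue bottle, in that order, into the medium, large, small and oblong pockets. Each was lowered until the wrist felt light contact of about 6–14 N, then released. Handed in at about 32 s, with the gripper clear of everything.

**Last checks**
- **Seating:** In the final wrist and side pictures all four stand upright in their pockets. The tops of the jar, paint bottle and glue bottle match the fully seated prediction in the side view to about 1 px. The network missed the spray can in that view, but it is visible upright in the picture. It met the pocket floor at the expected depth.
- **Look-alikes:** The open can and the open jar are where they started.
- **Disagreement:** The last wrist-view boxes sat about 7–15 px off the prediction, all in the same direction. The arm was probably still settling; the side view does not show this shift.

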